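Refit the bench supply fuse and restart it

TASK

The bench supply's fuse lies loose on the deck of its fuse block. Push it squarely back along the deck until both brass ends snap fully home in the two copper spring clips, about equally far out at either side; after that press the amber reset key fully down and let it up, then do the same with the green start key, one key at a time. Never press the red stop key, leave the torch, tape roll and bearing race where they are, and let go of everything at the end.

Things in the scene. Friction and masses are not known exactly. Their poses are not given: they have to be found in the camera images.
- fuse: loose white ceramic cylinder with 32 mm long brass end caps and a thin blue band at mid-length, 26 mm diameter, 120 mm long, 120 g; origin at its centre, its own y axis runs along the cylinder (it rolls about it). Starts lying on the block's deck 60 to 85 mm in front of clip_seat, up to 5 mm off centre and 0.15 rad askew, nothing on its robot side.
- fuse_block: fixed grey and black block, 170 mm deep (x -105 to +65 mm), 200 mm wide; origin at bench level on its middle line; x points away from the robot, y left along the clip line, z up. Its flat black deck, 20 mm above the bench, runs back to the clips and, 72 mm wide, between them. A thin black barrier, 46 mm high, stands outside each clip (y = +-75 mm, x = +6 to +60 mm).
- deck_front (a point): middle of the deck's front edge, at deck level; the sill along this edge is 2.5 mm high
- clip_seat (a point): centre of a fully seated fuse, midway between the clips, 13 mm above the deck; axes as the block's, the seated fuse lies along y. Between the clips 84 mm of the fuse stay free to push from the robot's side. Snapping in takes a push along +x of about 7 N in the middle; then solid copper stops end the motion with the fuse here, and the clips hold it (10 N or more to pull it out).
- clip_left (a point): centre of the left C-shaped copper spring clip (on the seated fuse's axis), 48 mm left of clip_seat; 12 mm wide along y, opens towards the robot (-x); a spring jaw above and one below, their flared lips reaching 17 mm in front of and 18 mm above this point; grips a brass cap
- clip_right (a point): the same for the right clip, 48 mm right of clip_seat
- key_box: fixed grey box on the bench, 90 mm deep (x), 190 mm wide (y), 36 mm high, origin under its centre on the bench; carries the three keys in a row along its y, 55 mm apart, in any order
- key_amber_top (a point): centre of the top of the amber (orange) round reset key, 28 mm diameter; z is up and the key is pressed straight down
- key_green_top (a point): centre of the top of the green round start key, 28 mm diameter, pressed straight down
- key_red_top (a point): centre of the top of the red round stop key, 28 mm diameter, not to be pressed
- key_amber (a joint): travel of the amber key in m: 0 up, 0.006 fully down; springs back by itself; 5 N presses it fully down
- key_green (a joint): travel of the green key in m: 0 up, 0.006 fully down; springs back by itself; 5 N presses it fully down
- key_red (a joint): travel of the red key in m: 0 up, 0.006 fully down
- torch_red: bystander: loose red pocket torch, 130 mm long, lying on the bench, 38 mm high; origin under its centre
- tape_roll: bystander: loose black tape roll, 64 mm diameter, 19 mm high; origin under its centre
- bearing_race: bystander: loose steel bearing ring, 72 mm diameter, 18 mm high; origin under its centre
Mind the look-alikes: they are no part of the job. Of the things shaped like the fuse, the white one is meant.

How it is judged:
By the outcome, as a careful person would: the job done as asked, in the order asked, and still so for the second after the job is handed in, with the robot touching nothing.
It also fails if it takes over 45 s, if anything falls off the work surface, if the arm or the gripper's body presses on something with over 40 N, if the wrist force passes 120 N, or if a joint passes its speed limit or range.

ROBOT

A 6-joint arm with a two-finger parallel gripper is mounted at the origin on a cart in front of the work surface, level with it; the furniture and walls round the work are solid. World frame = base frame: x ahead of the robot, y to its left, z up, the work surface at z = 0. Lengths are in mm, angles in rad, forces in N, time in s.
With the tool pointing down it reaches from about 300 to 775 mm from the base axis. Payload 14.6 kg.
Tool frame: the origin (TCP) lies at the very end of the fingers, on their centre line; the grasp point (between the pads) lies 19 mm behind it; z points along the fingers, y is the line along which they close (so a half turn about z gives the same grasp; the last joint's range is limited). The gripper opens to 94 mm and grips with 3 to 60 N. Pads are 16 mm wide; open, the fingers measure 119 mm over their backs; the gripper's body (75 mm by 177 mm) begins 78 mm behind the grasp point.
Start: joints at [1.125, 0.3, 1.521, -0, 1.321, -0.067], TCP at [203.39, 511.001, 205.446] pointing down, gripper open.
Joint ranges: [-3.03, 3.03], [-0.79, 2.21], [0.23, 2.52], [-1.04, 4.18], [0, 3.07], [-2.55, 2.55]. Speed limits (rad/s): [2.22, 2.22, 2.57, 3.14, 3.14, 3.14].

INTERFACE

Orientations are given as [roll, pitch, yaw] about the fixed x, y, z axes, in that order (R = Rz(yaw) Ry(pitch) Rx(roll)).
In Python, from cell import manip gives the robot as it stands. The module is installed in compiled form; this text tells all that it offers.
- The arm moves only by the shell command python3 -m inch 'ROWS' [FORCE]. ROWS is JSON, a list of rows, each an object of numbers: "gripper": the opening, from 0 (shut) to 1 (fully open); "dx", "dy", "dz": the shift along the world's x, y, z in m; "wx", "wy", "wz": the turn, a rotation vector about the world's x, y, z in degrees. A call has exactly 5 rows; each row is the pose to reach, as a shift and turn from the pose commanded when the call began; what a row does not reach only later rows make up. A row lasts 1/12 s, in which the tool goes at most 41.7 mm and 7.16 degrees, less where a joint would pass 70% of its speed; a pose out of reach is approached as far as the arm can. A call with a gripper value outside its range is refused whole. The fingers move at their own pace and stop on an object; FORCE is the grip in N (left out, the last holds). Time passes only in rows, so rows that repeat a pose let the fingers close, or fill a call up. It gives the time, the measured TCP pose, the force, the opening and the grip force at its end, in the units of the state.
- manip.read_state(): the state, without advancing time (a new reading comes with each control period).
- manip.camera(name): name is "side" or "top"; returns the picture (384x512x3 uint8, blue, green, red); there is no depth.
- manip.camera_info(name): a dict with "camera_matrix" (3x3 intrinsics, pixels), "R" (3x3) and "t" (3): a world point X has camera coordinates R X + t. Camera axes: x right, y down, z forward; pixel columns grow to the right and rows downward; lengths in mm; the calibration is good to about 2 mm. A picture is of the moment at which its call begins. camera_info takes no time and is no camera call.
- manip.sign_off(): hands the job in; it is judged then, once.
The state is a dict: "clock": time; "joints": joint angles; "qd": joint speeds; "effort": joint torques, N m; "eef_pos": TCP position; "eef_rot": TCP orientation; "wrist_force": force on the tool from outside, world axes, zero at the start; "moment": the same for the moment, N m; "finger_gap": finger opening in mm; "finger_force": force on a finger pad.
Only numpy, scipy, OpenCV 4.12 (cv2) and the standard library are available. Lean on these libraries where they do the work, as an engineer would, in place of code of your own. Each camera call takes 0.05 s, during which the arm holds its last target. There are 200 camera calls.

## Working session

There is one attempt and no reset: what is moved stays moved. The work goes in short steps, Python scripts to look and compute and a shell command to move; the robot and the scene stay as the last step left them, time stands still between calls to the robot, and variables do not carry over. Pictures are saved under pics/ and viewed, at most 10 in all, crops included, and the job is handed in when it is done.

```bash
mkdir -p pics; python3 - <<'E'
from cell import manip
import cv2,numpy as np
for n in("top","side"):
    im=manip.camera(n);cv2.imwrite(f"pics/{n}0.png",im)
    i=manip.camera_info(n);print(n,np.round(i["camera_matrix"],1).tolist(),np.round(i["R"],3).tolist(),np.round(i["t"],1).tolist())
s=manip.read_state();print(s)
E
```

```text
top [[470.6, 0.0, 255.8], [0.0, 470.6, 197.1], [0.0, 0.0, 1.0]] [[-0.015, -1.0, 0.008], [-0.998, 0.014, -0.058], [0.058, -0.009, -0.998]] [-56.2, 558.9, 1822.3]
side [[498.8, 0.0, 268.0], [0.0, 498.8, 186.3], [0.0, 0.0, 1.0]] [[-1.0, -0.025, -0.01], [-0.009, 0.638, -0.77], [0.025, -0.769, -0.638]] [569.7, 75.2, 1654.6]
{'clock': 0.1, 'joints': array([ 1.12539723e+00,  3.00381502e-01,  1.52148240e+00,  1.04272712e-05,
        1.32069442e+00, -6.66068341e-02]), 'qd': array([-0.00127795, -0.00038111, -0.00338274, -0.00045473, -0.00038271,
       -0.00116835]), 'effort': array([-2.65467015e-04, -5.32640183e+01, -3.53291774e+01,  7.09039718e-02,
        2.34138023e-02, -5.71845794e-05]), 'eef_pos': array([203.29855606, 510.81245199, 204.97721979]), 'eef_rot': array([-3.14062980e+00, -7.43504403e-05,  2.76279777e+00]), 'wrist_force': array([-0.04953995, -0.21663572,  0.36483283]), 'moment': array([0.00033616, 0.01207948, 0.01577264]), 'finger_force': 0.0, 'finger_gap': 93.98216461765648}
```

View pics/top0.png

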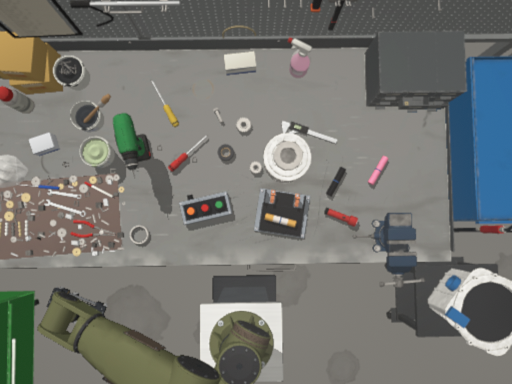

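View pics/side0.png

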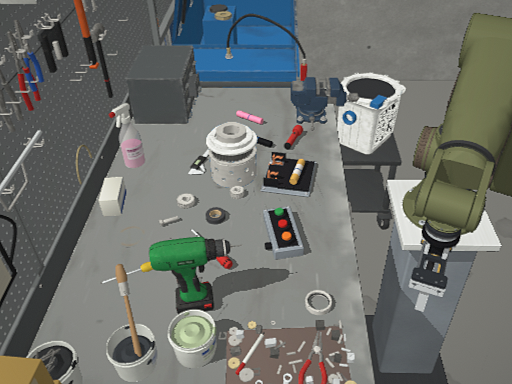

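The white fuse on the block is at top (281,220) and side (298,172). The look-alikes are the pink cylinder (378,170), the black one (336,181) and the red torch (341,217), all off the block. The keys in the top view are amber (192,211), red (205,208) and green (218,205). I'll confirm in one enlarged crop.

```bash
cat > h.py <<'E'
from cell import manip
import cv2,numpy as np
def cam(n):
    i=manip.camera_info(n);return np.array(i["camera_matrix"]),np.array(i["R"]),np.array(i["t"])
def ray(n,p):
    K,R,t=cam(n);return -R.T@t, R.T@np.linalg.inv(K)@np.array([p[0],p[1],1.])
def plane(n,p,z):
    c,d=ray(n,p);return c+d*(z-c[2])/d[2]
def tri(pt,ps):
    (a,u),(b,v)=ray("top",pt),ray("side",ps)
    s=np.linalg.lstsq(np.c_[u,-v],b-a,rcond=None)[0]
    A,B=a+u*s[0],b+v*s[1];return (A+B)/2,np.linalg.norm(A-B)
E
python3 - <<'E'
import cv2,numpy as np
t=cv2.imread('pics/top0.png');s=cv2.imread('pics/side0.png')
f=lambda im,x,y,w,h,k:cv2.resize(im[y:y+h,x:x+w],None,fx=k,fy=k,interpolation=cv2.INTER_CUBIC)
a=f(t,245,180,70,65,5.6);b=f(s,255,145,70,65,5.6)
cv2.imwrite('pics/crop1.png',np.hstack([a,b]))
# key blobs
for n,im,(x,y,w,h) in(("top",t,(178,185,56,45)),("side",s,(258,200,50,62))):
    hsv=cv2.cvtColor(im[y:y+h,x:x+w],cv2.COLOR_BGR2HSV);
    for c,lo,hi in(("red",0,7),("amber",8,20),("green",45,85)):
        m=cv2.inRange(hsv,(lo,140,90),(hi,255,255));k,_,st,ce=cv2.connectedComponentsWithStats(m)
        j=1+np.argmax(st[1:,4]);print(n,c,st[j],ce[j]+[x,y])
E
```

```text
top red [23 19  8  8 51] [204.56862745 207.47058824]
top amber [ 9 22  8  8 53] [190.32075472 210.64150943]Traceback (most recent call last):
  File "<stdin>", line 11, in <module>
    return _wrapfunc(a, 'argmax', axis=axis, out=out, **kwds)
    return bound(*args, **kwds)
ValueError: attempt to get argmax of an empty sequence
```

View pics/crop1.png

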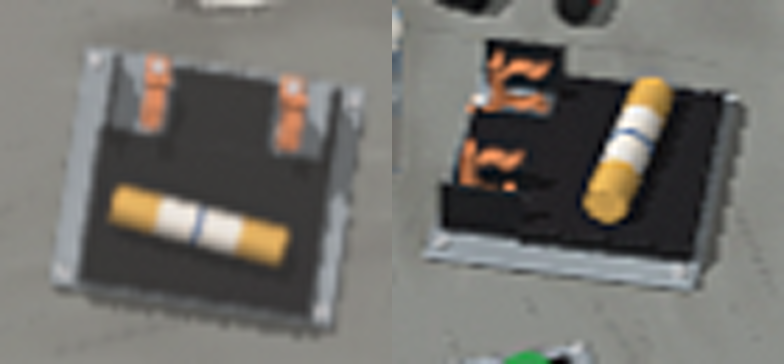

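The crop confirms the white fuse: brass ends, blue band (crop 200,226 → top 280.7,220.4), lying in front of the two copper clips (272,197) and (297,200). Next I'll measure.

```bash
cat > meas.py <<'E'
from h import *
import sys
def comps(im,box,lo,hi,n):
    x,y,w,h=box;hsv=cv2.cvtColor(im[y:y+h,x:x+w],cv2.COLOR_BGR2HSV)
    m=cv2.inRange(hsv,lo,hi);k,L,st,ce=cv2.connectedComponentsWithStats(m)
    o=[j for j in np.argsort(-st[:,4]) if j][:n]
    return [(st[j].tolist(),np.round(ce[j]+[x,y],2)) for j in o]
if __name__=="__main__":
  t=cv2.imread(sys.argv[1]);s=cv2.imread(sys.argv[2])
  P={}
  for c,lo,hi,n in(("red",(0,140,90),(7,255,255),1),("amber",(8,140,90),(20,255,255),1),("green",(45,80,50),(85,255,255),1)):
    a=comps(t,(178,185,56,45),lo,hi,n);b=comps(s,(258,200,50,62),lo,hi,n)
    print(c,a,b)
    if a and b: print('  tri',tri(a[0][1],b[0][1]),plane("top",a[0][1],45),plane("side",b[0][1],45))
  for c,lo,hi in(("brass",(16,100,100),(28,255,255)),("copper",(5,90,90),(15,255,255)),("blue",(95,80,60),(120,255,255))):
    a=comps(t,(245,180,70,65),lo,hi,2);b=comps(s,(255,145,70,65),lo,hi,2)
    print(c);[print('  top',q,np.round(plane("top",q[1],33),1)) for q in a];[print('  side',q,np.round(plane("side",q[1],33),1)) for q in b]
E
python3 meas.py pics/top0.png pics/side0.png
python3 - <<'E'
from h import *
f=lambda p:(p[0]/5.6+245,p[1]/5.6+180)
g=lambda p:((p[0]-392)/5.6+255,p[1]/5.6+145)
for p in[(95,57),(62,275),(322,315),(357,97)]:print('corner',plane("top",f(p),22).round(1))
print('band',tri(f((200,226)),g((627,135))))
print('front right corner', tri(f((322,318)),g((735,97))),'fl',tri(f((62,275)),g((690,268))))
E
```

```text
red [([23, 19, 8, 8, 51], array([204.57, 207.47]))] [([20, 19, 9, 9, 68], array([282.06, 222.96]))]
  tri (array([520.95113129, 131.92220899,  55.11465953]), np.float64(3.9153205360105243)) [519.37471491 132.99725207  45.        ] [522.85707848 121.26098641  45.        ]
amber [([9, 22, 8, 8, 53], array([190.32, 210.64]))] [([23, 31, 11, 10, 76], array([286.08, 235.43]))]
  tri (array([509.19496773, 186.20727216,  56.03329433]), np.float64(3.0901620116640793)) [507.9969666  187.70210855  45.        ] [510.55787715 175.18104523  45.        ]
green [([37, 16, 8, 8, 52], array([218.5 , 204.23]))] [([16, 8, 10, 8, 67], array([278.57, 211.36]))]
  tri (array([532.36073274,  78.73399593,  54.4273147 ]), np.float64(3.444864177140038)) [531.05385407  79.44686936  45.        ] [534.13446107  68.32986871  45.        ]
brass
  top ([42, 39, 10, 8, 60], array([291.63, 222.58])) [ 456.6 -201.2   33. ]
  top ([19, 33, 10, 8, 58], array([268.5, 216.5])) [ 481.4 -112.3   33. ]
  side ([34, 29, 10, 11, 79], array([293.47, 178.75])) [ 483.9 -112.8   33. ]
  side ([41, 14, 9, 7, 39], array([300.59, 161
[... 186 characters left out ...]
 ]
  side ([16, 9, 12, 11, 68], array([276.35, 159.4 ])) [ 544.8 -224.6   33. ]
  side ([12, 25, 12, 8, 50], array([271.16, 173.34])) [ 562.  -142.1   33. ]
blue
  side ([42, 23, 1, 1, 1], array([297., 168.])) [ 470.5 -174.1   33. ]
  side ([46, 26, 1, 1, 1], array([301., 171.])) [ 456.7 -156.9   33. ]
corner [584.5 -88.8  22. ]
corner [433.4 -63.6  22. ]
corner [ 403.1 -243.4   22. ]
corner [ 554.  -270.8   22. ]
band (array([ 468.41402409, -158.94568536,   39.602111  ]), np.float64(5.340745601587874))
front right corner (array([ 398.80667148, -244.92427009,    5.83649095]), np.float64(3.503891296584593)) fl (array([433.48210191, -63.75254511,  10.96292764]), np.float64(0.4198520546336522))
```

```bash
cat > fuse.py <<'E'
from h import *
def fuse(im,seed=(281,220),thr=90,z=36):
    x,y,w,h=245,180,70,65
    g=cv2.resize(im[y:y+h,x:x+w],None,fx=8,fy=8,interpolation=cv2.INTER_LINEAR).max(2)
    m=(g>thr).astype(np.uint8);k,L=cv2.connectedComponents(m)
    sx,sy=int((seed[0]-x+.5)*8),int((seed[1]-y+.5)*8)
    l=L[sy,sx];pts=np.argwhere(L==l)[:,::-1].astype(np.float32)
    r=cv2.minAreaRect(pts);b=cv2.boxPoints(r)
    px=lambda p:np.array([(p[0]+.5)/8-.5+x,(p[1]+.5)/8-.5+y])
    e=sorted([(np.linalg.norm(b[i]-b[(i+1)%4]),i) for i in range(4)])[:2]
    E=sorted([(px((b[i]+b[(i+1)%4])/2)) for _,i in e],key=lambda p:p[0])
    A,B=[plane("top",p,z) for p in E]
    c=plane("top",px(pts.mean(0)),z);d=A-B
    return c,(A+B)/2,np.linalg.norm(d),np.arctan2(-d[0],d[1]),E
E
python3 - <<'E'
from fuse import *
im=cv2.imread('pics/top0.png')
for th in(80,100,130):print(fuse(im,thr=th))
E
```

```text
(array([ 468.94477106, -156.44270347,   36.        ]), array([ 468.91387026, -156.61363693,   36.        ]), np.float64(129.06611281114346), np.float64(-0.27297115322250975), [array([263.89322, 215.27289], dtype=float32), array([296.25964, 223.83261], dtype=float32)])
(array([ 469.0534695 , -156.46723922,   36.        ]), array([ 469.00644336, -156.38662985,   36.        ]), np.float64(126.67875912242484), np.float64(-0.27502986474105723), [array([264.14185, 215.29617], dtype=float32), array([295.89236, 223.76297], dtype=float32)])
(array([ 469.31331624, -156.47607874,   36.        ]), array([ 469.37112459, -156.21944882,   36.        ]), np.float64(123.74907962919634), np.float64(-0.28068251330132515), [array([264.4875, 215.2125], dtype=float32), array([295.45673, 223.65866], dtype=float32)])
```

```bash
python3 -m inch '[{"dx":0.016,"dy":-0.040,"wz":-7},{"dx":0.031,"dy":-0.078,"wz":-14},{"dx":0.047,"dy":-0.117,"wz":-21},{"dx":0.062,"dy":-0.156,"wz":-28},{"dx":0.075,"dy":-0.190,"wz":-35,"gripper":0.7}]' 20
```

```text
validation failed for argument at $[0]...
```

```bash
python3 -m inch '[{"gripper":0.7,"dx":0.016,"dy":-0.039,"dz":0,"wx":0,"wy":0,"wz":-7},{"gripper":0.7,"dx":0.031,"dy":-0.077,"dz":0,"wx":0,"wy":0,"wz":-14},{"gripper":0.7,"dx":0.046,"dy":-0.115,"dz":0,"wx":0,"wy":0,"wz":-21},{"gripper":0.7,"dx":0.061,"dy":-0.153,"dz":0,"wx":0,"wy":0,"wz":-28},{"gripper":0.7,"dx":0.075,"dy":-0.190,"dz":0,"wx":0,"wy":0,"wz":-35}]' 20
```

```text
clock: 0.52
eef_pos: [278.4, 319.1, 205.2]
eef_rot: [-3.141, 0.0, 2.146]
wrist_force: [1.5, 0.7, 0.0]
finger_gap: 66.9
finger_force: 0.0
```

```bash
python3 -m inch '[{"gripper":0.7,"dx":0.015,"dy":-0.038,"wz":-7},{"gripper":0.7,"dx":0.030,"dy":-0.076,"wz":-14},{"gripper":0.7,"dx":0.045,"dy":-0.114,"wz":-21},{"gripper":0.7,"dx":0.060,"dy":-0.152,"wz":-28},{"gripper":0.7,"dx":0.076,"dy":-0.190,"wz":-35}]'; python3 -m inch '[{"gripper":0.7,"dx":0.015,"dy":-0.038,"wz":-5},{"gripper":0.7,"dx":0.030,"dy":-0.076,"wz":-8},{"gripper":0.7,"dx":0.045,"dy":-0.114,"wz":-12},{"gripper":0.7,"dx":0.060,"dy":-0.152,"wz":-14},{"gripper":0.7,"dx":0.076,"dy":-0.190,"wz":-14}]';python3 -m inch '[{"gripper":0.7,"dx":0.015,"dy":-0.038,"wz":0,"dz":-0.01},{"gripper":0.7,"dx":0.030,"dy":-0.076,"dz":-0.02},{"gripper":0.7,"dx":0.037,"dy":-0.095,"dz":-0.05},{"gripper":0.7,"dx":0.037,"dy":-0.095,"dz":-0.09},{"gripper":0.7,"dx":0.037,"dy":-0.095,"dz":-0.1}]'
```

```text
validation failed for argument at $[0]...
validation failed for argument at $[0]...
validation failed for argument at $[0]...
```

Every row needs all seven keys.

```bash
python3 -m inch '[{"gripper":0.7,"dx":0.015,"dy":-0.038,"dz":0,"wx":0,"wy":0,"wz":-7},{"gripper":0.7,"dx":0.030,"dy":-0.076,"dz":0,"wx":0,"wy":0,"wz":-14},{"gripper":0.7,"dx":0.045,"dy":-0.114,"dz":0,"wx":0,"wy":0,"wz":-21},{"gripper":0.7,"dx":0.060,"dy":-0.152,"dz":0,"wx":0,"wy":0,"wz":-28},{"gripper":0.7,"dx":0.076,"dy":-0.190,"dz":0,"wx":0,"wy":0,"wz":-35}]'; python3 -m inch '[{"gripper":0.7,"dx":0.015,"dy":-0.038,"dz":0,"wx":0,"wy":0,"wz":-5},{"gripper":0.7,"dx":0.030,"dy":-0.076,"dz":0,"wx":0,"wy":0,"wz":-8},{"gripper":0.7,"dx":0.045,"dy":-0.114,"dz":0,"wx":0,"wy":0,"wz":-12},{"gripper":0.7,"dx":0.060,"dy":-0.152,"dz":0,"wx":0,"wy":0,"wz":-14},{"gripper":0.7,"dx":0.076,"dy":-0.190,"dz":0,"wx":0,"wy":0,"wz":-14}]';python3 -m inch '[{"gripper":0.7,"dx":0.015,"dy":-0.038,"dz":-0.01,"wx":0,"wy":0,"wz":0},{"gripper":0.7,"dx":0.030,"dy":-0.076,"dz":-0.02,"wx":0,"wy":0,"wz":0},{"gripper":0.7,"dx":0.037,"dy":-0.095,"dz":-0.05,"wx":0,"wy":0,"wz":0},{"gripper":0.7,"dx":0.037,"dy":-0.095,"dz":-0.08,"wx":0,"wy":0,"wz":0},{"gripper":0.7,"dx":0.037,"dy":-0.095,"dz":-0.10,"wx":0,"wy":0,"wz":0}]'
```

```text
clock: 0.93
eef_pos: [354.3, 129.1, 205.5]
eef_rot: [3.141, -0.0, 1.535]
wrist_force: [1.6, 0.3, 0.3]
finger_gap: 65.6
finger_force: 0.0
clock: 1.35
eef_pos: [430.5, -61.2, 205.4]
eef_rot: [3.142, -0.0, 1.294]
wrist_force: [1.3, 0.9, -0.2]
finger_gap: 65.9
finger_force: 0.0
clock: 1.77
eef_pos: [466.4, -154.9, 102.4]
eef_rot: [-3.138, -0.0, 1.295]
wrist_force: [0.2, -0.2, -0.7]
finger_gap: 65.8
finger_force: 0.0
```

```bash
python3 -m inch '[{"gripper":0.7,"dx":0.0015,"dy":-0.001,"dz":-0.02,"wx":0,"wy":0,"wz":0},{"gripper":0.7,"dx":0.0015,"dy":-0.001,"dz":-0.04,"wx":0,"wy":0,"wz":0},{"gripper":0.7,"dx":0.0015,"dy":-0.001,"dz":-0.06,"wx":0,"wy":0,"wz":0},{"gripper":0.7,"dx":0.0015,"dy":-0.001,"dz":-0.074,"wx":0,"wy":0,"wz":0},{"gripper":0.7,"dx":0.0015,"dy":-0.001,"dz":-0.077,"wx":0,"wy":0,"wz":0}]' 5
python3 - <<'E'
from h import *
s=np.vstack([cv2.resize(manip.camera("top")[180:245,230:330],None,fx=4,fy=4,interpolation=cv2.INTER_CUBIC),cv2.resize(manip.camera("side")[140:215,235:335],None,fx=4,fy=4,interpolation=cv2.INTER_CUBIC)])
cv2.imwrite('pics/g1.png',s)
E
```

```text
clock: 2.18
eef_pos: [467.6, -154.5, 26.1]
eef_rot: [-3.138, -0.0, 1.297]
wrist_force: [-0.9, 0.2, -0.5]
finger_gap: 65.8
finger_force: 0.0
```

View pics/g1.png

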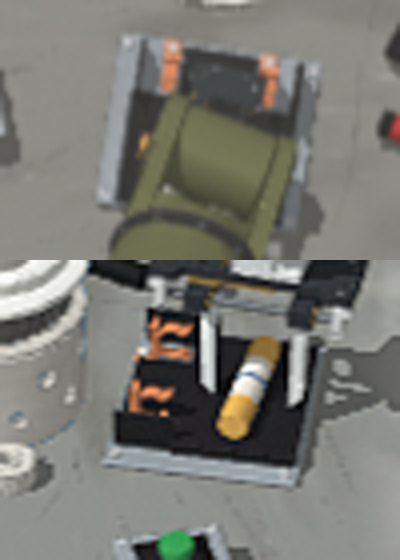

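The fingers (208,350) and (298,360) straddle the white fuse around its blue band (255,378). I'll close gently.

```bash
python3 -m inch '[{"gripper":0.2,"dx":0,"dy":0,"dz":0,"wx":0,"wy":0,"wz":0},{"gripper":0.2,"dx":0,"dy":0,"dz":0,"wx":0,"wy":0,"wz":0},{"gripper":0.2,"dx":0,"dy":0,"dz":0,"wx":0,"wy":0,"wz":0},{"gripper":0.2,"dx":0,"dy":0,"dz":0,"wx":0,"wy":0,"wz":0},{"gripper":0.2,"dx":0,"dy":0,"dz":0,"wx":0,"wy":0,"wz":0}]' 8;python3 -m inch '[{"gripper":0.2,"dx":0,"dy":0,"dz":0,"wx":0,"wy":0,"wz":0},{"gripper":0.2,"dx":0,"dy":0,"dz":0,"wx":0,"wy":0,"wz":0},{"gripper":0.2,"dx":0,"dy":0,"dz":0,"wx":0,"wy":0,"wz":0},{"gripper":0.2,"dx":0,"dy":0,"dz":0,"wx":0,"wy":0,"wz":0},{"gripper":0.2,"dx":0,"dy":0,"dz":0,"wx":0,"wy":0,"wz":0}]' 8
```

```text
clock: 2.7
eef_pos: [469.1, -155.0, 28.9]
eef_rot: [3.141, 0.0, 1.297]
wrist_force: [0.2, -0.1, 0.9]
finger_gap: 35.7
finger_force: 0.0
clock: 3.12
eef_pos: [469.0, -155.0, 28.6]
eef_rot: [3.141, 0.0, 1.297]
wrist_force: [1.0, -0.5, 2.7]
finger_gap: 25.8
finger_force: 8.0
```

```bash
python3 -m inch '[{"gripper":0.2,"dx":0,"dy":-0.001,"dz":0.001,"wx":0,"wy":0,"wz":2},{"gripper":0.2,"dx":-0.0005,"dy":-0.003,"dz":0.001,"wx":0,"wy":0,"wz":4},{"gripper":0.2,"dx":-0.0005,"dy":-0.0045,"dz":0.001,"wx":0,"wy":0,"wz":6.2},{"gripper":0.2,"dx":-0.0005,"dy":-0.0045,"dz":0,"wx":0,"wy":0,"wz":6.2},{"gripper":0.2,"dx":-0.0005,"dy":-0.0045,"dz":0,"wx":0,"wy":0,"wz":6.2}]' 8;python3 -m inch '[{"gripper":0.5,"dx":0,"dy":0,"dz":0,"wx":0,"wy":0,"wz":0},{"gripper":0.5,"dx":0,"dy":0,"dz":0,"wx":0,"wy":0,"wz":0},{"gripper":0.6,"dx":0,"dy":0,"dz":0,"wx":0,"wy":0,"wz":0},{"gripper":0.6,"dx":0,"dy":0,"dz":0.01,"wx":0,"wy":0,"wz":0},{"gripper":0.6,"dx":0,"dy":0,"dz":0.04,"wx":0,"wy":0,"wz":0}]'
```

```text
clock: 3.53
eef_pos: [468.3, -159.6, 28.5]
eef_rot: [-3.141, 0.0, 1.404]
wrist_force: [-2.1, -1.3, 3.8]
finger_gap: 25.8
finger_force: 8.0
clock: 3.95
eef_pos: [466.6, -158.7, 66.3]
eef_rot: [-3.135, -0.001, 1.405]
wrist_force: [0.5, -1.0, -0.8]
finger_gap: 54.5
finger_force: 0.0
```

```bash
python3 -m inch '[{"gripper":0.6,"dx":0,"dy":0,"dz":0.025,"wx":0,"wy":0,"wz":0},{"gripper":0.6,"dx":-0.01,"dy":0.002,"dz":0.045,"wx":0,"wy":0,"wz":-7},{"gripper":0.43,"dx":-0.03,"dy":0.005,"dz":0.045,"wx":0,"wy":0,"wz":-14},{"gripper":0.43,"dx":-0.06,"dy":0.01,"dz":0.045,"wx":0,"wy":0,"wz":-21},{"gripper":0.43,"dx":-0.085,"dy":0.014,"dz":0.045,"wx":0,"wy":0,"wz":-28}]' 8;python3 -m inch '[{"gripper":0.43,"dx":0,"dy":0,"dz":0,"wx":0,"wy":0,"wz":-7},{"gripper":0.43,"dx":0,"dy":0,"dz":0,"wx":0,"wy":0,"wz":-14},{"gripper":0.43,"dx":-0.005,"dy":0,"dz":0,"wx":0,"wy":0,"wz":-21},{"gripper":0.43,"dx":-0.01,"dy":0,"dz":0,"wx":0,"wy":0,"wz":-28},{"gripper":0.43,"dx":-0.01,"dy":0,"dz":0,"wx":0,"wy":0,"wz":-35}]';python3 -m inch '[{"gripper":0.43,"dx":0,"dy":0,"dz":0,"wx":0,"wy":0,"wz":-7},{"gripper":0.43,"dx":0,"dy":0,"dz":0,"wx":0,"wy":0,"wz":-14},{"gripper":0.43,"dx":0,"dy":0,"dz":0,"wx":0,"wy":0,"wz":-21},{"gripper":0.43,"dx":0,"dy":0,"dz":0,"wx":0,"wy":0,"wz":-27},{"gripper":0.43,"dx":0,"dy":0,"dz":0,"wx":0,"wy":0,"wz":-27}]'
python3 - <<'E'
from fuse import *
im=manip.camera("top");cv2.imwrite('pics/t2.png',im);s=manip.camera("side");cv2.imwrite('pics/s2.png',s)
for th in(80,100,130):print(fuse(im,thr=th,seed=(283,220))[:4])
o=np.hstack([cv2.resize(im[180:245,245:315],None,fx=5,fy=5,interpolation=cv2.INTER_CUBIC),cv2.resize(s[145:210,255:325],None,fx=5,fy=5,interpolation=cv2.INTER_CUBIC)])
cv2.imwrite('pics/g2.png',o)
E
```

```text
clock: 4.37
eef_pos: [382.1, -145.1, 114.0]
eef_rot: [3.141, -0.0, 0.91]
wrist_force: [-0.1, 0.2, -0.1]
finger_gap: 41.8
finger_force: 0.0
clock: 4.78
eef_pos: [372.9, -145.4, 114.1]
eef_rot: [3.141, -0.0, 0.299]
wrist_force: [-0.1, -0.0, 0.6]
finger_gap: 40.2
finger_force: 0.0
clock: 5.2
eef_pos: [373.5, -145.5, 114.1]
eef_rot: [3.141, -0.001, -0.171]
wrist_force: [-0.6, 0.8, -0.5]
finger_gap: 40.4
finger_force: 0.0
(array([ 465.57852018, -160.19070899,   36.        ]), array([ 465.51543944, -160.671124  ,   36.        ]), np.float64(128.52992992190676), np.float64(-0.16121294774059988))
(array([ 465.69187984, -160.32108889,   36.        ]), array([ 465.56611203, -160.57060643,   36.        ]), np.float64(126.4125816506705), np.float64(-0.1615280679432351))
(array([ 466.02762452, -160.29751605,   36.        ]), array([ 465.88025506, -160.42908885,   36.        ]), np.float64(123.80956577880947), np.float64(-0.1590657001650562))
```

View pics/g2.png

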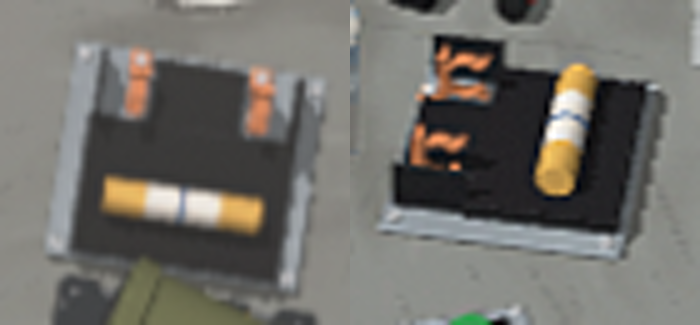

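The fuse is square (yaw −0.161, block −0.167) and within about 1 mm of the mid-line (blue band crop 183,206). Next I'll lower the half-open fingers behind it and push.

```bash
python3 -m inch '[{"gripper":0.43,"dx":0.03,"dy":-0.004,"dz":0,"wx":0,"wy":0,"wz":0},{"gripper":0.43,"dx":0.053,"dy":-0.0075,"dz":-0.02,"wx":0,"wy":0,"wz":0.2},{"gripper":0.43,"dx":0.053,"dy":-0.0075,"dz":-0.05,"wx":0,"wy":0,"wz":0.2},{"gripper":0.43,"dx":0.053,"dy":-0.0075,"dz":-0.08,"wx":0,"wy":0,"wz":0.2},{"gripper":0.43,"dx":0.053,"dy":-0.0075,"dz":-0.088,"wx":0,"wy":0,"wz":0.2}]' 8;python3 -m inch '[{"gripper":0.43,"dx":0,"dy":0,"dz":0,"wx":0,"wy":0,"wz":0},{"gripper":0.43,"dx":0,"dy":0,"dz":0,"wx":0,"wy":0,"wz":0},{"gripper":0.43,"dx":0.005,"dy":-0.001,"dz":0,"wx":0,"wy":0,"wz":0},{"gripper":0.43,"dx":0.01,"dy":-0.0017,"dz":0,"wx":0,"wy":0,"wz":0},{"gripper":0.43,"dx":0.014,"dy":-0.0024,"dz":0,"wx":0,"wy":0,"wz":0}]'
```

```text
clock: 5.72
eef_pos: [424.7, -152.1, 22.2]
eef_rot: [-3.14, 0.005, -0.159]
wrist_force: [-6.5, 4.4, 42.6]
finger_gap: 40.4
finger_force: 23.2
clock: 6.13
eef_pos: [441.5, -155.8, 26.4]
eef_rot: [3.141, -0.002, -0.162]
wrist_force: [-0.1, 0.5, 0.2]
finger_gap: 40.0
finger_force: 0.0
```

```bash
python3 -m inch '[{"gripper":0.43,"dx":0.006,"dy":-0.001,"dz":0,"wx":0,"wy":0,"wz":-0.2},{"gripper":0.43,"dx":0.012,"dy":-0.002,"dz":0,"wx":0,"wy":0,"wz":-0.2},{"gripper":0.43,"dx":0.018,"dy":-0.003,"dz":0,"wx":0,"wy":0,"wz":-0.2},{"gripper":0.43,"dx":0.024,"dy":-0.004,"dz":0,"wx":0,"wy":0,"wz":-0.2},{"gripper":0.43,"dx":0.03,"dy":-0.005,"dz":0,"wx":0,"wy":0,"wz":-0.2}]';python3 -m inch '[{"gripper":0.43,"dx":0.003,"dy":-0.0005,"dz":0,"wx":0,"wy":0,"wz":0},{"gripper":0.43,"dx":0.006,"dy":-0.001,"dz":0,"wx":0,"wy":0,"wz":0},{"gripper":0.43,"dx":0.010,"dy":-0.0017,"dz":0,"wx":0,"wy":0,"wz":0},{"gripper":0.43,"dx":0.013,"dy":-0.0022,"dz":0,"wx":0,"wy":0,"wz":0},{"gripper":0.43,"dx":0.015,"dy":-0.0025,"dz":0,"wx":0,"wy":0,"wz":0}]'
python3 - <<'E'
from fuse import *
im=manip.camera("top");cv2.imwrite('pics/t3.png',im);s=manip.camera("side");cv2.imwrite('pics/s3.png',s)
o=np.hstack([cv2.resize(im[180:245,245:315],None,fx=5,fy=5,interpolation=cv2.INTER_CUBIC),cv2.resize(s[145:210,255:325],None,fx=5,fy=5,interpolation=cv2.INTER_CUBIC)])
cv2.imwrite('pics/g3.png',o)
E
```

```text
clock: 6.55
eef_pos: [471.1, -160.5, 25.4]
eef_rot: [3.142, 0.0, -0.166]
wrist_force: [-0.4, -0.4, 0.8]
finger_gap: 40.4
finger_force: 0.2
clock: 6.97
eef_pos: [485.7, -163.0, 25.4]
eef_rot: [3.142, 0.0, -0.166]
wrist_force: [0.7, 0.5, -1.0]
finger_gap: 40.6
finger_force: 0.0
```

View pics/g3.png

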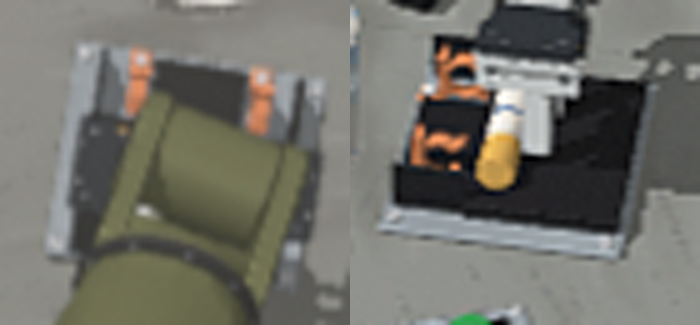

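The fuse (side crop 497,165) is close in front of the left clip (440,150), with the fingers square behind it. I'll keep pushing slowly and watch the force.

```bash
python3 -m inch '[{"gripper":0.43,"dx":0.003,"dy":-0.0005,"dz":0,"wx":0,"wy":0,"wz":0},{"gripper":0.43,"dx":0.006,"dy":-0.001,"dz":0,"wx":0,"wy":0,"wz":0},{"gripper":0.43,"dx":0.009,"dy":-0.0015,"dz":0,"wx":0,"wy":0,"wz":0},{"gripper":0.43,"dx":0.012,"dy":-0.002,"dz":0,"wx":0,"wy":0,"wz":0},{"gripper":0.43,"dx":0.014,"dy":-0.0024,"dz":0,"wx":0,"wy":0,"wz":0}]';python3 -m inch '[{"gripper":0.43,"dx":0.002,"dy":-0.0003,"dz":0,"wx":0,"wy":0,"wz":0},{"gripper":0.43,"dx":0.004,"dy":-0.0007,"dz":0,"wx":0,"wy":0,"wz":0},{"gripper":0.43,"dx":0.006,"dy":-0.001,"dz":0,"wx":0,"wy":0,"wz":0},{"gripper":0.43,"dx":0.008,"dy":-0.0013,"dz":0,"wx":0,"wy":0,"wz":0},{"gripper":0.43,"dx":0.008,"dy":-0.0013,"dz":0,"wx":0,"wy":0,"wz":0}]'
```

```text
clock: 7.48
eef_pos: [499.8, -165.4, 25.5]
eef_rot: [3.142, -0.0, -0.166]
wrist_force: [0.4, -0.3, 0.1]
finger_gap: 40.3
finger_force: 0.0
clock: 7.9
eef_pos: [507.5, -166.6, 25.4]
eef_rot: [-3.142, 0.0, -0.166]
wrist_force: [-0.8, 0.7, -0.7]
finger_gap: 40.3
finger_force: 0.1
```

```bash
python3 -m inch '[{"gripper":0.43,"dx":0.002,"dy":-0.0003,"dz":0,"wx":0,"wy":0,"wz":0},{"gripper":0.43,"dx":0.003,"dy":-0.0005,"dz":0,"wx":0,"wy":0,"wz":0},{"gripper":0.43,"dx":0.004,"dy":-0.0007,"dz":0,"wx":0,"wy":0,"wz":0},{"gripper":0.43,"dx":0.005,"dy":-0.0008,"dz":0,"wx":0,"wy":0,"wz":0},{"gripper":0.43,"dx":0.006,"dy":-0.001,"dz":0,"wx":0,"wy":0,"wz":0}]'
python3 - <<'E'
from fuse import *
s=manip.camera("side");t=manip.camera("top")
import meas
for n,im,b in(("top",t,(245,180,70,65)),("side",s,(255,145,70,65))):
  print(n,meas.comps(im,b,(16,100,100),(28,255,255),3))
E
```

```text
clock: 8.32
eef_pos: [511.6, -167.1, 24.6]
eef_rot: [-3.141, 0.005, -0.166]
wrist_force: [-9.7, 1.4, 2.5]
finger_gap: 40.0
finger_force: 5.3
top []
side [([18, 26, 9, 10, 57], array([277.67, 175.58]))]
```

```bash
python3 -m inch '[{"gripper":0.43,"dx":0.001,"dy":-0.0002,"dz":0,"wx":0,"wy":0,"wz":0},{"gripper":0.43,"dx":0.002,"dy":-0.0003,"dz":0,"wx":0,"wy":0,"wz":0},{"gripper":0.43,"dx":0.003,"dy":-0.0005,"dz":0,"wx":0,"wy":0,"wz":0},{"gripper":0.43,"dx":0.004,"dy":-0.0007,"dz":0,"wx":0,"wy":0,"wz":0},{"gripper":0.43,"dx":0.004,"dy":-0.0007,"dz":0,"wx":0,"wy":0,"wz":0}]'
```

```text
clock: 8.83
eef_pos: [516.1, -167.9, 24.7]
eef_rot: [-3.141, 0.004, -0.166]
wrist_force: [-6.8, 2.2, 0.0]
finger_gap: 40.5
finger_force: 3.7
```

```bash
python3 -m inch '[{"gripper":0.43,"dx":0.001,"dy":-0.0002,"dz":0,"wx":0,"wy":0,"wz":0},{"gripper":0.43,"dx":0.002,"dy":-0.0003,"dz":0,"wx":0,"wy":0,"wz":0},{"gripper":0.43,"dx":0.003,"dy":-0.0005,"dz":0,"wx":0,"wy":0,"wz":0},{"gripper":0.43,"dx":0.004,"dy":-0.0007,"dz":0,"wx":0,"wy":0,"wz":0},{"gripper":0.43,"dx":0.004,"dy":-0.0007,"dz":0,"wx":0,"wy":0,"wz":0}]';python3 -m inch '[{"gripper":0.43,"dx":0.001,"dy":-0.0002,"dz":0,"wx":0,"wy":0,"wz":0},{"gripper":0.43,"dx":0.002,"dy":-0.0003,"dz":0,"wx":0,"wy":0,"wz":0},{"gripper":0.43,"dx":0.003,"dy":-0.0005,"dz":0,"wx":0,"wy":0,"wz":0},{"gripper":0.43,"dx":0.004,"dy":-0.0007,"dz":0,"wx":0,"wy":0,"wz":0},{"gripper":0.43,"dx":0.004,"dy":-0.0007,"dz":0,"wx":0,"wy":0,"wz":0}]'
```

```text
clock: 9.25
eef_pos: [520.6, -168.7, 25.0]
eef_rot: [-3.141, 0.002, -0.166]
wrist_force: [-4.6, 1.1, 0.7]
finger_gap: 40.3
finger_force: 2.4
clock: 9.67
eef_pos: [525.5, -169.7, 25.5]
eef_rot: [-3.142, -0.0, -0.166]
wrist_force: [-2.4, 1.2, 1.5]
finger_gap: 40.9
finger_force: 1.3
```

```bash
python3 -m inch '[{"gripper":0.43,"dx":0.001,"dy":-0.0002,"dz":0,"wx":0,"wy":0,"wz":0},{"gripper":0.43,"dx":0.002,"dy":-0.0003,"dz":0,"wx":0,"wy":0,"wz":0},{"gripper":0.43,"dx":0.003,"dy":-0.0005,"dz":0,"wx":0,"wy":0,"wz":0},{"gripper":0.43,"dx":0.004,"dy":-0.0007,"dz":0,"wx":0,"wy":0,"wz":0},{"gripper":0.43,"dx":0.004,"dy":-0.0007,"dz":0,"wx":0,"wy":0,"wz":0}]'
```

```text
clock: 10.08
eef_pos: [527.0, -169.9, 25.3]
eef_rot: [-3.141, 0.007, -0.166]
wrist_force: [-23.7, 4.3, 16.8]
finger_gap: 40.3
finger_force: 11.7
```

Hard stop reached. One more short firm push, then I'll back off and look.

```bash
python3 -m inch '[{"gripper":0.43,"dx":0.0015,"dy":-0.0002,"dz":0,"wx":0,"wy":0,"wz":0},{"gripper":0.43,"dx":0.0015,"dy":-0.0002,"dz":0,"wx":0,"wy":0,"wz":0},{"gripper":0.43,"dx":0.0015,"dy":-0.0002,"dz":0,"wx":0,"wy":0,"wz":0},{"gripper":0.43,"dx":0.0015,"dy":-0.0002,"dz":0,"wx":0,"wy":0,"wz":0},{"gripper":0.43,"dx":0.0015,"dy":-0.0002,"dz":0,"wx":0,"wy":0,"wz":0}]';python3 -m inch '[{"gripper":0.43,"dx":-0.01,"dy":0.0017,"dz":0,"wx":0,"wy":0,"wz":0},{"gripper":0.43,"dx":-0.03,"dy":0.005,"dz":0.005,"wx":0,"wy":0,"wz":0},{"gripper":0.43,"dx":-0.05,"dy":0.0085,"dz":0.03,"wx":0,"wy":0,"wz":0},{"gripper":0.43,"dx":-0.08,"dy":0.013,"dz":0.06,"wx":0,"wy":0,"wz":0},{"gripper":0.43,"dx":-0.11,"dy":0.018,"dz":0.08,"wx":0,"wy":0,"wz":0}]';python3 -m inch '[{"gripper":0.2,"dx":-0.02,"dy":0.03,"dz":0.02,"wx":0,"wy":0,"wz":0},{"gripper":0,"dx":-0.03,"dy":0.06,"dz":0.04,"wx":0,"wy":0,"wz":0},{"gripper":0,"dx":-0.03,"dy":0.1,"dz":0.05,"wx":0,"wy":0,"wz":0},{"gripper":0,"dx":-0.03,"dy":0.14,"dz":0.05,"wx":0,"wy":0,"wz":0},{"gripper":0,"dx":-0.03,"dy":0.18,"dz":0.05,"wx":0,"wy":0,"wz":0}]'
python3 - <<'E'
from fuse import *
im=manip.camera("top");cv2.imwrite('pics/t4.png',im);s=manip.camera("side");cv2.imwrite('pics/s4.png',s)
o=np.hstack([cv2.resize(im[180:230,255:315],None,fx=6.5,fy=6.5,interpolation=cv2.INTER_CUBIC),cv2.resize(s[145:195,255:315],None,fx=6.5,fy=6.5,interpolation=cv2.INTER_CUBIC)])
cv2.imwrite('pics/g4.png',o)
E
```

```text
clock: 10.5
eef_pos: [527.1, -169.9, 25.2]
eef_rot: [-3.141, 0.01, -0.166]
wrist_force: [-33.9, 5.2, 24.4]
finger_gap: 40.5
finger_force: 17.0
clock: 10.92
eef_pos: [420.6, -152.7, 107.0]
eef_rot: [3.141, -0.002, -0.166]
wrist_force: [1.0, -1.1, 0.4]
finger_gap: 40.7
finger_force: 0.0
clock: 11.33
eef_pos: [391.2, 28.9, 156.7]
eef_rot: [-3.141, -0.004, -0.167]
wrist_force: [0.6, 0.2, -0.4]
finger_gap: 10.8
finger_force: 0.0
```

View pics/g4.png

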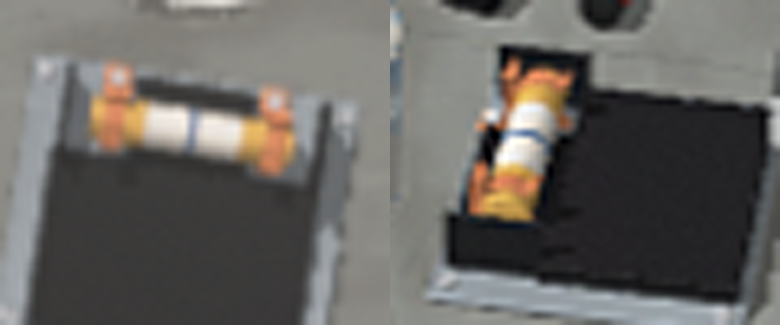

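Both brass ends sit in the clips, with the blue band at crop (192,127) midway between them (115 and 271). Now the amber key, at about (509,186.5) mm with its top at z≈50–55.

```bash
python3 -m inch '[{"gripper":0,"dx":0.022,"dy":0.03,"dz":0,"wx":0,"wy":0,"wz":0},{"gripper":0,"dx":0.045,"dy":0.06,"dz":0,"wx":0,"wy":0,"wz":0},{"gripper":0,"dx":0.067,"dy":0.09,"dz":-0.02,"wx":0,"wy":0,"wz":0},{"gripper":0,"dx":0.09,"dy":0.12,"dz":-0.035,"wx":0,"wy":0,"wz":0},{"gripper":0,"dx":0.112,"dy":0.148,"dz":-0.05,"wx":0,"wy":0,"wz":0}]';python3 -m inch '[{"gripper":0,"dx":0.005,"dy":0.01,"dz":0,"wx":0,"wy":0,"wz":0},{"gripper":0,"dx":0.006,"dy":0.01,"dz":-0.01,"wx":0,"wy":0,"wz":0},{"gripper":0,"dx":0.006,"dy":0.01,"dz":-0.02,"wx":0,"wy":0,"wz":0},{"gripper":0,"dx":0.006,"dy":0.01,"dz":-0.03,"wx":0,"wy":0,"wz":0},{"gripper":0,"dx":0.006,"dy":0.01,"dz":-0.03,"wx":0,"wy":0,"wz":0}]'
python3 - <<'E'
from fuse import *
im=manip.camera("top");s=manip.camera("side")
o=np.hstack([cv2.resize(im[180:240,170:240],None,fx=5,fy=5,interpolation=cv2.INTER_CUBIC),cv2.resize(s[195:255,245:315],None,fx=5,fy=5,interpolation=cv2.INTER_CUBIC)])
cv2.imwrite('pics/g5.png',o)
E
```

```text
clock: 11.85
eef_pos: [504.3, 176.8, 104.6]
eef_rot: [-3.141, -0.001, -0.166]
wrist_force: [-0.3, -0.1, 0.1]
finger_gap: 0.2
finger_force: 0.0
clock: 12.27
eef_pos: [507.7, 183.9, 73.7]
eef_rot: [3.14, 0.002, -0.167]
wrist_force: [0.5, -0.7, -0.1]
finger_gap: 0.6
finger_force: 0.0
```

View pics/g5.png

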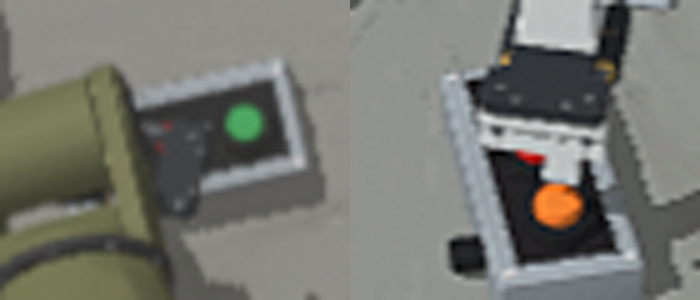

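```bash
python3 -c "
from h import *
K,R,t=cam('side')
for X in([507.7,183.9,73.7],[509.2,186.2,54],[531.7,78.9,54]):
  p=K@(R@np.array(X)+t);p=p[:2]/p[2];print(p,(p-[245,195]+.5)*5+[350,0])
"
python3 -m inch '[{"gripper":0,"dx":0.002,"dy":0.001,"dz":0,"wx":0,"wy":0,"wz":0},{"gripper":0,"dx":0.002,"dy":0.001,"dz":-0.003,"wx":0,"wy":0,"wz":0},{"gripper":0,"dx":0.002,"dy":0.001,"dz":-0.006,"wx":0,"wy":0,"wz":0},{"gripper":0,"dx":0.002,"dy":0.001,"dz":-0.01,"wx":0,"wy":0,"wz":0},{"gripper":0,"dx":0.002,"dy":0.001,"dz":-0.014,"wx":0,"wy":0,"wz":0}]'
```

```text
[287.18332973 230.69981792] [563.41664867 180.9990896 ]
[286.58596793 235.94025787] [560.42983964 207.20128933]
[279.32388039 211.53212136] [524.11940197  85.16060681]
clock: 12.78
eef_pos: [510.9, 186.4, 61.1]
eef_rot: [-3.142, -0.0, -0.166]
wrist_force: [0.9, 0.2, 0.1]
finger_gap: 0.7
finger_force: 0.0
```

Consistent: the tip is over the amber key, so I'll press.

```bash
python3 -m inch '[{"gripper":0,"dx":0,"dy":0,"dz":-0.002,"wx":0,"wy":0,"wz":0},{"gripper":0,"dx":0,"dy":0,"dz":-0.004,"wx":0,"wy":0,"wz":0},{"gripper":0,"dx":0,"dy":0,"dz":-0.006,"wx":0,"wy":0,"wz":0},{"gripper":0,"dx":0,"dy":0,"dz":-0.008,"wx":0,"wy":0,"wz":0},{"gripper":0,"dx":0,"dy":0,"dz":-0.008,"wx":0,"wy":0,"wz":0}]';python3 -m inch '[{"gripper":0,"dx":0,"dy":0,"dz":-0.001,"wx":0,"wy":0,"wz":0},{"gripper":0,"dx":0,"dy":0,"dz":-0.002,"wx":0,"wy":0,"wz":0},{"gripper":0,"dx":0,"dy":0,"dz":-0.003,"wx":0,"wy":0,"wz":0},{"gripper":0,"dx":0,"dy":0,"dz":-0.004,"wx":0,"wy":0,"wz":0},{"gripper":0,"dx":0,"dy":0,"dz":-0.004,"wx":0,"wy":0,"wz":0}]'
```

```text
clock: 13.2
eef_pos: [510.9, 186.4, 54.1]
eef_rot: [3.142, 0.0, -0.166]
wrist_force: [-5.9, -2.2, 11.5]
finger_gap: 0.4
finger_force: 5.5
clock: 13.62
eef_pos: [511.3, 186.5, 53.3]
eef_rot: [-3.141, -0.001, -0.166]
wrist_force: [-21.6, -7.5, 50.9]
finger_gap: 0.1
finger_force: 25.2
```

```bash
python3 -m inch '[{"gripper":0,"dx":0,"dy":0,"dz":0.001,"wx":0,"wy":0,"wz":0},{"gripper":0,"dx":0,"dy":0,"dz":0.003,"wx":0,"wy":0,"wz":0},{"gripper":0,"dx":0,"dy":0,"dz":0.005,"wx":0,"wy":0,"wz":0},{"gripper":0,"dx":0,"dy":0,"dz":0.006,"wx":0,"wy":0,"wz":0},{"gripper":0,"dx":0,"dy":0,"dz":0.006,"wx":0,"wy":0,"wz":0}]';python3 -m inch '[{"gripper":0,"dx":0,"dy":0,"dz":0.001,"wx":0,"wy":0,"wz":0},{"gripper":0,"dx":0,"dy":0,"dz":0.002,"wx":0,"wy":0,"wz":0},{"gripper":0,"dx":0,"dy":0,"dz":0.002,"wx":0,"wy":0,"wz":0},{"gripper":0,"dx":0,"dy":0,"dz":0.002,"wx":0,"wy":0,"wz":0},{"gripper":0,"dx":0,"dy":0,"dz":0.002,"wx":0,"wy":0,"wz":0}]'
```

```text
clock: 14.03
eef_pos: [510.9, 186.4, 55.7]
eef_rot: [-3.142, -0.0, -0.166]
wrist_force: [-2.4, -0.7, 3.7]
finger_gap: 0.7
finger_force: 2.0
clock: 14.45
eef_pos: [510.9, 186.4, 57.4]
eef_rot: [-3.142, 0.0, -0.166]
wrist_force: [-1.5, -1.4, 2.6]
finger_gap: 0.6
finger_force: 1.5
```

The spring profile is clear: solid bottom at about 53.4 and springing back above it. Lift, pass high over red, then green.

```bash
python3 -m inch '[{"gripper":0,"dx":0,"dy":0,"dz":0.02,"wx":0,"wy":0,"wz":0},{"gripper":0,"dx":0,"dy":0,"dz":0.05,"wx":0,"wy":0,"wz":0},{"gripper":0,"dx":0.007,"dy":-0.035,"dz":0.05,"wx":0,"wy":0,"wz":0},{"gripper":0,"dx":0.014,"dy":-0.07,"dz":0.05,"wx":0,"wy":0,"wz":0},{"gripper":0,"dx":0.0225,"dy":-0.1075,"dz":0.05,"wx":0,"wy":0,"wz":0}]';python3 -m inch '[{"gripper":0,"dx":0,"dy":0,"dz":0,"wx":0,"wy":0,"wz":0},{"gripper":0,"dx":0,"dy":0,"dz":-0.01,"wx":0,"wy":0,"wz":0},{"gripper":0,"dx":0,"dy":0,"dz":-0.02,"wx":0,"wy":0,"wz":0},{"gripper":0,"dx":0,"dy":0,"dz":-0.03,"wx":0,"wy":0,"wz":0},{"gripper":0,"dx":0,"dy":0,"dz":-0.035,"wx":0,"wy":0,"wz":0}]'
python3 - <<'E'
from fuse import *
im=manip.camera("top");s=manip.camera("side")
o=np.hstack([cv2.resize(im[180:240,170:240],None,fx=5,fy=5,interpolation=cv2.INTER_CUBIC),cv2.resize(s[195:255,245:315],None,fx=5,fy=5,interpolation=cv2.INTER_CUBIC)])
cv2.imwrite('pics/g6.png',o)
E
```

```text
clock: 14.87
eef_pos: [533.5, 78.2, 107.7]
eef_rot: [-3.141, -0.001, -0.164]
wrist_force: [0.3, 0.7, -0.1]
finger_gap: 0.3
finger_force: 0.0
clock: 15.28
eef_pos: [532.4, 79.9, 70.2]
eef_rot: [3.141, 0.003, -0.164]
wrist_force: [-0.0, 0.1, -0.2]
finger_gap: 0.6
finger_force: 0.0
```

View pics/g6.png

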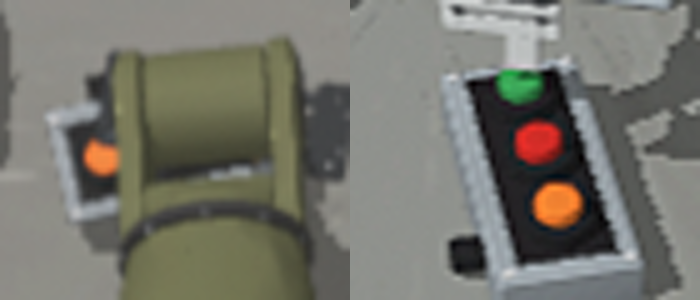

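The fingertip (523,65) hangs right over the green key (521,85); amber (558,205) and red (540,143) are clear and up. Pressing green.

```bash
python3 -m inch '[{"gripper":0,"dx":0,"dy":0,"dz":-0.004,"wx":0,"wy":0,"wz":0},{"gripper":0,"dx":0,"dy":0,"dz":-0.008,"wx":0,"wy":0,"wz":0},{"gripper":0,"dx":0,"dy":0,"dz":-0.012,"wx":0,"wy":0,"wz":0},{"gripper":0,"dx":0,"dy":0,"dz":-0.015,"wx":0,"wy":0,"wz":0},{"gripper":0,"dx":0,"dy":0,"dz":-0.017,"wx":0,"wy":0,"wz":0}]';python3 -m inch '[{"gripper":0,"dx":0,"dy":0,"dz":-0.001,"wx":0,"wy":0,"wz":0},{"gripper":0,"dx":0,"dy":0,"dz":-0.0015,"wx":0,"wy":0,"wz":0},{"gripper":0,"dx":0,"dy":0,"dz":-0.002,"wx":0,"wy":0,"wz":0},{"gripper":0,"dx":0,"dy":0,"dz":-0.002,"wx":0,"wy":0,"wz":0},{"gripper":0,"dx":0,"dy":0,"dz":-0.002,"wx":0,"wy":0,"wz":0}]'
```

```text
clock: 15.8
eef_pos: [533.5, 79.1, 55.4]
eef_rot: [-3.141, -0.0, -0.166]
wrist_force: [-0.9, 2.3, 3.7]
finger_gap: 0.6
finger_force: 2.1
clock: 16.22
eef_pos: [533.6, 79.1, 54.2]
eef_rot: [-3.141, -0.001, -0.166]
wrist_force: [-3.4, 1.9, 9.4]
finger_gap: 0.4
finger_force: 4.7
```

```bash
python3 -m inch '[{"gripper":0,"dx":0,"dy":0,"dz":-0.001,"wx":0,"wy":0,"wz":0},{"gripper":0,"dx":0,"dy":0,"dz":-0.002,"wx":0,"wy":0,"wz":0},{"gripper":0,"dx":0,"dy":0,"dz":-0.002,"wx":0,"wy":0,"wz":0},{"gripper":0,"dx":0,"dy":0,"dz":-0.002,"wx":0,"wy":0,"wz":0},{"gripper":0,"dx":0,"dy":0,"dz":-0.002,"wx":0,"wy":0,"wz":0}]';python3 -m inch '[{"gripper":0,"dx":0,"dy":0,"dz":0.004,"wx":0,"wy":0,"wz":0},{"gripper":0,"dx":0,"dy":0,"dz":0.015,"wx":0,"wy":0,"wz":0},{"gripper":0,"dx":0,"dy":0,"dz":0.04,"wx":0,"wy":0,"wz":0},{"gripper":0.2,"dx":0,"dy":0,"dz":0.08,"wx":0,"wy":0,"wz":0},{"gripper":0.2,"dx":-0.04,"dy":0,"dz":0.1,"wx":0,"wy":0,"wz":0}]';python3 -m inch '[{"gripper":0.4,"dx":-0.04,"dy":0,"dz":0,"wx":0,"wy":0,"wz":0},{"gripper":0.5,"dx":-0.08,"dy":0,"dz":0,"wx":0,"wy":0,"wz":0},{"gripper":0.5,"dx":-0.1,"dy":0,"dz":0,"wx":0,"wy":0,"wz":0},{"gripper":0.5,"dx":-0.1,"dy":0,"dz":0,"wx":0,"wy":0,"wz":0},{"gripper":0.5,"dx":-0.1,"dy":0,"dz":0,"wx":0,"wy":0,"wz":0}]'
python3 - <<'E'
from fuse import *
im=manip.camera("top");s=manip.camera("side")
o=np.hstack([cv2.resize(im[180:240,245:315],None,fx=5,fy=5,interpolation=cv2.INTER_CUBIC),cv2.resize(s[140:260,245:315],None,fx=5,fy=5,interpolation=cv2.INTER_CUBIC)[:600]][:1])
cv2.imwrite('pics/g7.png',np.vstack([o,cv2.resize(s[145:205,245:315],None,fx=5,fy=5,interpolation=cv2.INTER_CUBIC)]))
E
```

```text
clock: 16.63
eef_pos: [533.8, 79.1, 53.8]
eef_rot: [-3.141, -0.001, -0.166]
wrist_force: [-11.4, 0.5, 28.9]
finger_gap: 0.5
finger_force: 14.5
clock: 17.05
eef_pos: [500.2, 78.7, 154.5]
eef_rot: [-3.14, -0.006, -0.167]
wrist_force: [0.9, 0.4, 1.8]
finger_gap: 10.2
finger_force: 0.0
clock: 17.47
eef_pos: [396.1, 78.9, 150.9]
eef_rot: [-3.141, -0.001, -0.166]
wrist_force: [0.4, -0.7, -0.2]
finger_gap: 43.5
finger_force: 0.0
```

View pics/g7.png

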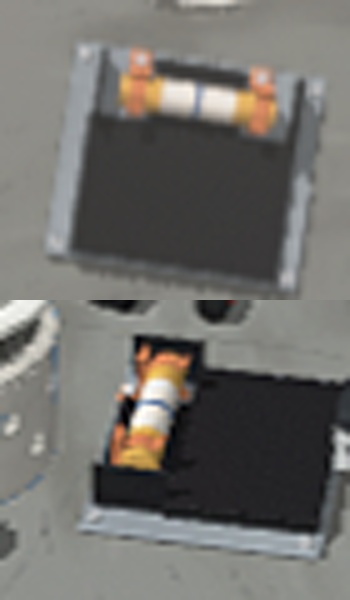

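The fuse is still seated, its band (199,98) centred between the clips (139 and 260), and the robot is clear of everything.

```bash
python3 -c "
from cell import manip
print(manip.sign_off())"
```

```text
the job is handed in; nothing more can be done
None
```

I handed the job in at about 17.5 s: the fuse is seated and centred in both clips, amber then green were each pressed fully down and let up, red was never touched, and the arm is clear of everything. While lowering behind the fuse, the fingers pushed briefly against the block with about 43 N, and the amber press reached about 51 N.

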